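# Snap the yeast box shut

## Robot

A 6-joint arm with a two-finger parallel gripper is mounted at the origin on the work surface. World frame = base frame: x ahead of the robot, y to its left, z up, the work surface at z = 0. Lengths are in m, angles in rad, forces in N, time in s.
With the tool pointing down it reaches from about 0.35 to 0.85 m from the base axis. Payload 8.1 kg.
Tool frame: the origin (TCP) lies midway between the tips of the shut fingers; the grasp point (between the pads) lies 19 mm behind it (robot.tcp_to_grasp is the distance from the TCP to the grasp point, in m); x points along the fingers, y is the direction in which the jaws open and shut, and the axes are right-handed (so a half turn about x gives the same grasp; the last joint's range is limited). The gripper opens to 93 mm and grips with 3 to 60 N. Pads are 15 mm wide; open, the fingers measure 128 mm over their backs; the gripper's body (75 mm by 188 mm) begins 65 mm behind the grasp point.
Start: joints at [-1.367, 0.13, 1.488, -0, 1.523, -0.085], TCP at [0.171, -0.575, 0.219] pointing down, gripper open.
Joint ranges: [-2.96, 2.96], [-0.89, 2.26], [0.02, 2.5], [-1.34, 4.48], [0, 2.73], [-2.66, 2.66]. Speed limits (rad/s): [2.39, 2.39, 2.79, 3.14, 3.14, 3.14].

## Interface

Orientations are given as a rotation vector (axis times angle).
In Python, from plant import robot gives the robot as it stands.
- The arm moves only by the tool play_rows, never from a script. Its argument "plan" is a list of rows, each an object with "slide": the shift along the world's x, y, z as a fraction of full scale, a list of three; "roll": the turn about the world's z as a fraction of full scale; "fingers": the gripper command: -1 is shut, 1 is fully open, values between are in proportion. A call has 1 to 20 rows; each row shifts and turns the commanded pose from where the row before left it; what a row does not reach is not made up. Full scale, the value 1, is 30 mm for a shift and 8 degrees for a turn. A row lasts 1/8 s, in which the tool goes at most 62.5 mm and 10.7 degrees, less where a joint would pass 70% of its speed; a pose out of reach is approached as far as the arm can. A call with a number of a shift or a turn outside -1 to 1 is refused whole. A call with a gripper value outside its range is refused whole. The fingers move at their own pace and stop on an object; "squeeze" is the grip in N (left out, the last holds). Time passes only in rows, so rows that do not move let the fingers close. It gives the time, the measured TCP pose, the force and the opening at its end, in the units of the state.
- robot.read_state(): the state, without advancing time (a new reading comes with each control period).
- robot.read_camera(name): name is "scene" or "top" or "wrist"; returns the picture (420x560x3 uint8, red, green, blue); there is no depth.
- robot.get_calibration(name): a dict with "fx", "fy", "cx", "cy" (pixels), "distortion" ([k1, k2, p1, p2, k3] as OpenCV has them; the pictures are not rectified), "R" (3x3) and "t" (3): a world point X has camera coordinates R X + t; the wrist camera has in their place "T_tool_cam" (4x4, takes a point from camera to tool coordinates, whose origin is the TCP and whose axes are the tool frame's). Camera axes: x right, y down, z forward; pixel columns grow to the right and rows downward; lengths in m; the calibration is good to about 2 mm. A picture is of the moment at which its call begins: read the wrist's pose just before it. get_calibration takes no time and is no camera call.
- robot.close_job(): hands the job in, once; it reports no verdict.
Trained networks look in the newest picture that a camera, given by its name, has taken for a name from the list of things; names that differ only in an ending like _2 or _b are one class to them, and where a whole thing is asked for, a point or a joint stands for the part that bears it (a point fixed in the world has none). Each returns a list of dicts, best first, with "p" (0 to 1); they miss things now and then, are a little off and sometimes report something else, mostly with a low value. They report only what shows in the picture. A call takes as long as a camera call.
- robot.boxes_of(camera, target): "extent" ([centre column, centre row, width, height] in pixels, round what is visible of it).
- robot.regions_of(camera, target): "region" (420x560 bool, what is visible of it) and "extent" ([centre column, centre row, width, height] in pixels, round what is visible of it).
- robot.mark_of(camera, target): "point" ([column, row] in pixels: a listed point, or the origin of a listed thing).
The state is a dict: "t": time; "q": joint angles; "dq": joint speeds; "joint_torque": joint torques, N m; "tool_pos": TCP position; "orientation": TCP orientation; "force": force on the tool from outside, world axes, zero at the start; "wrist_torque": the same for the moment, N m; "opening": finger opening in m.
Only numpy, scipy, OpenCV 4.12 (cv2) and the standard library are available. Lean on these libraries where they do the work, as an engineer would, in place of code of your own. Each camera call takes 0.05 s, during which the arm holds its last target.

## Task

The larger of the two clear storage boxes is full of yeast balls and its lid is on: lock it by flipping all four of its side clips, one after another, down flat against the sides of the box. Leave the smaller two-clip box untouched, as it still has to be filled.

Things in the scene. Friction and masses are not known exactly. Their poses are not given: they have to be found in the camera images.
- clip_near (a point): Grey clip on the larger box's long side that faces the robot: plate 50 mm wide, 34 mm from hinge to free edge, 4 mm thick, plain. Origin: middle of its hinge line, on the lid's outer edge, 84 mm above the table. Axes turn with the clip: y along the hinge (level), z from free edge towards hinge; when down, z points up and x level away from the box.
- clip_far (a point): Same clip, same frame, on the long side away from the robot. All four start sticking out, about level or up to 25 degrees above level. Each stiff hinge (about 1 N at the plate turns it) stays where it is left and stops where the plate hangs straight down against the box side.
- clip_left (a point): Same clip, same frame, on the short end to the robot's left. The larger box is clear with pale balls inside, 140 x 190 x 90 mm high, with a flat white lid 148 x 198 mm whose top is 6 mm above the hinges; it is fixed to the table and turned up to 25 degrees either way.
- clip_right (a point): Same clip, same frame, on the short end to the robot's right. The two boxes stand side by side, either one on the left.
- small_box: The smaller snap-lock box, not to be touched: 90 x 110 x 60 mm high, clear with a white lid, a few pale balls inside, only two grey clips (40 mm wide, 26 mm long, on its short ends), both sticking out. Origin: centre of its underside; z up, y along its 110 mm side.

How it is judged:
By the outcome, as a careful person would: the job done as asked, in the order asked, and still so for the second after the job is handed in, with the robot touching nothing.
It also fails if it takes over 61 s, if anything falls off the work surface, if the arm or the gripper's body presses on something with over 40 N, if the wrist force passes 120 N, or if a joint passes its speed limit or range.

## Working session

There is one attempt and no reset: what is moved stays moved. The work goes in short steps, Python scripts to look and compute and a tool call to move; the robot and the scene stay as the last step left them, time stands still between calls to the robot, and variables do not carry over. Pictures are saved under pics/ and viewed, and the job is handed in when it is done.

Besides the shell and the picture viewer there is one more tool, called after "Call:" as name([rows], argument=value, ...), one row to a line, values as JSON. play_rows: Moves the arm, as the interface text tells. Its arguments: {"type":"object","properties":{"plan":{"type":"array","items":{"type":"object","properties":{"slide":{"type":"array","items":{"type":"number","minimum":-1,"maximum":1}},"roll":{"type":"number","minimum":-1,"maximum":1},"fingers":{"type":"number"}}}},"squeeze":{"type":"number"}},"required":["plan"]}

```bash
ls; mkdir -p pics; python3 - <<'E'
from plant import robot
import cv2,numpy as np
print(robot.read_state())
for c in ["scene","top"]:
    im=robot.read_camera(c); cv2.imwrite(f"pics/{c}0.png",im[:,:,::-1])
    print(c,robot.get_calibration(c))
    for n in ["clip_near","clip_far","clip_left","clip_right","small_box"]:
        print(n,[(np.round(d["point"],1),round(d["p"],2)) for d in robot.mark_of(c,n)][:5])
E
```

```text
pics
{'t': 0.0, 'q': array([-1.36741323e+00,  1.31148144e-01,  1.48927355e+00, -7.85936204e-06,
        1.52300961e+00, -8.54223823e-02]), 'dq': array([ 0.00117582,  0.00155395, -0.00033163, -0.00117972,  0.00143351,
       -0.002714  ]), 'joint_torque': array([ 1.02317947e-03, -5.59841323e+01, -4.91760564e+01,  7.69307208e-02,
        3.58342601e-02, -2.42399619e-04]), 'tool_pos': array([ 0.17077407, -0.57458645,  0.21759838]), 'orientation': array([ 2.0670531 ,  0.30251492, -2.06729587]), 'force': array([ 0.04000374,  0.72540474, -1.03948311]), 'wrist_torque': array([ 0.02541158,  0.06185854, -0.02436037]), 'opening': 0.09298038995395069}
scene {'fx': 499.7045934059605, 'fy': 499.7045934059605, 'cx': 275.1812008169581, 'cy': 209.11605610364964, 'distortion': array([-0.08919649,  0.        ,  0.        ,  0.        ,  0.        ]), 'R': array([[-0.89423645,  0.4474706 ,  0.0105465 ],
       [ 0.3429579 ,  0.70013585, -0.62625048],
       [-0.28761267, -0.556399  , -0.77955058]]), 't': array([ 0.51918003, -0.15620989,  1.28754073])}
clip_near [(array([279.9, 145.5]), 0.6)]
clip_far []
clip_left [(array([280.3, 141.4]), 0.51), (array([261.2, 178.1]), 0.46)]
clip_right [(array([234.8, 123.4]), 0.57)]
small_box [(array([317.4, 275.4]), 0.63), (array([261.3, 181. ]), 0.45)]
top {'fx': 413.7415549668889, 'fy': 413.7415549668889, 'cx': 273.9891823187587, 'cy': 215.09163410650245, 'distortion': array([-0.07582117,  0.        ,  0.        ,  0.        ,  0.        ]), 'R': array([[-2.32553518e-03, -9.99816500e-01,  1.90146919e-02],
       [-9.96422602e-01,  7.10464776e-04, -8.45073598e-02],
       [ 8.44783434e-02, -1.91431936e-02, -9.96241410e-01]]), 't': array([-0.01634243,  0.5626125 ,  0.8085893 ])}
clip_near [(array([355.3, 251. ]), 0.93)]
clip_far []
clip_left [(array([305.6, 206.8]), 0.75)]
clip_right [(array([406.5, 221.6]), 0.7), (array([356.5, 253.5]), 0.31)]
small_box [(array([196.4, 221.3]), 0.98)]
```

View pics/scene0.png

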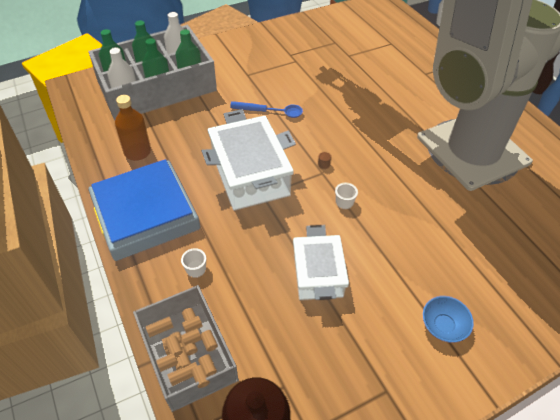

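View pics/top0.png

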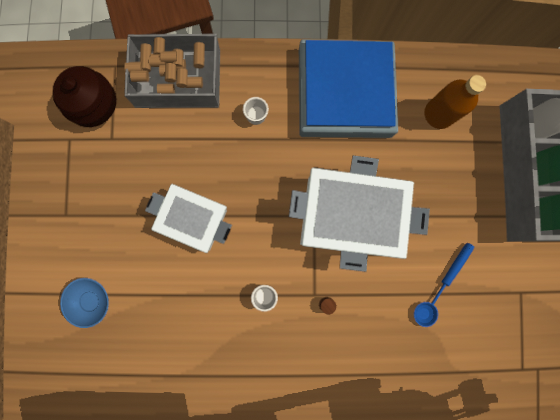

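The top view shows the larger box on the right, with lid corners near (312,170), (413,182), (408,257) and (303,247) and clips on all four sides. The small box is at (190,218). I'll fit the lid rectangle next.

```bash
cat > h.py <<'E'
import numpy as np,cv2
from plant import robot
from scipy.spatial.transform import Rotation as Rn
def K(c): return np.array([[c["fx"],0,c["cx"]],[0,c["fy"],c["cy"]],[0,0,1.]])
def proj(n,P):
    c=robot.get_calibration(n)
    return cv2.projectPoints(np.float64(P).reshape(-1,3),cv2.Rodrigues(c["R"])[0],c["t"],K(c),c["distortion"])[0].reshape(-1,2)
def back(n,uv,z):
    c=robot.get_calibration(n)
    u=cv2.undistortPoints(np.float64(uv).reshape(-1,1,2),K(c),c["distortion"]).reshape(-1,2)
    d=np.c_[u,np.ones(len(u))]@c["R"]; o=-c["R"].T@c["t"]
    return o+d*((z-o[2])/d[:,2])[:,None]
E
cat > fit.py <<'E'
from h import *
im=cv2.imread("pics/top0.png")
m=(im.min(2)>200).astype(np.uint8)
m[:, :290]=0; m[:,430:]=0; m[:150]=0; m[270:]=0
n,l,s,_=cv2.connectedComponentsWithStats(m)
k=1+s[1:,4].argmax(); cs,_=cv2.findContours((l==k).astype(np.uint8),cv2.RETR_EXTERNAL,cv2.CHAIN_APPROX_NONE)
c=max(cs,key=len).reshape(-1,2)
P=back("top",c,0.09)[:,:2].astype(np.float32)
r=cv2.minAreaRect(P); print("rect",r)
b=cv2.boxPoints(r); print(b)
ctr=np.array(r[0]); 
# long axis
e1=b[1]-b[0];e2=b[2]-b[1]; L=e1 if np.linalg.norm(e1)>np.linalg.norm(e2) else e2
L=L/np.linalg.norm(L); L=L if L[1]>0 else -L   # towards left
F=np.array([L[1],-L[0]]) # away from robot
print("yaw deg",np.degrees(np.arctan2(-L[0],L[1])),"L",L,"F",F)
for nme,d,h in [("near",-F,.074),("far",F,.074),("left",L,.099),("right",-L,.099)]:
    p=ctr+d*h; print(nme,p.round(4),d.round(3),proj("top",[*p,.084]).round(1),proj("scene",[*p,.084]).round(1))
R=Rn.from_rotvec(robot.read_state()["orientation"]).as_matrix(); print(R.round(3))
for n in ("top","scene"):
    v=cv2.imread(f"pics/{n}0.png")
    cor=[[*(ctr+s*L*.099+t*F*.074),.09] for s,t in((1,1),(1,-1),(-1,-1),(-1,1))]
    cv2.polylines(v,[proj(n,cor).round().astype(int)],True,(0,0,255),1)
    x=(150,0) if n=="scene" else (270,130)
    cv2.imwrite(f"pics/{n}_fit.png",cv2.resize(v[x[1] if n=="top" else 90:280,x[0]:x[0]+190],None,fx=3,fy=3))
for q,z in [((513,90),.1),((513,240),.1),((475,83),.15),((313,135),.05),((397,135),.05)]: print(q,back("top",[q],z).round(3))
E
python3 fit.py
```

```text
rect ((0.561618983745575, -0.174107164144516), (0.19394250214099884, 0.1447805017232895), 82.47254943847656)
[[ 0.47714922 -0.26075953]
 [ 0.62068206 -0.27972594]
 [ 0.6460887  -0.0874548 ]
 [ 0.5025559  -0.06848839]]
yaw deg -7.527439 L [0.13100098 0.9913822 ] F [ 0.9913822  -0.13100098]
near [ 0.4883 -0.1644] [-0.991  0.131] [[353.6 252. ]] [[279.4 142.6]]
far [ 0.635  -0.1838] [ 0.991 -0.131] [[362.3 174.4]] [[218.4 156.8]]
left [ 0.5746 -0.076 ] [0.131 0.991] [[305.9 206. ]] [[262.6 179.6]]
right [ 0.5486 -0.2723] [-0.131 -0.991] [[409.4 219.7]] [[237.3 122.6]]
[[ 0.     0.285 -0.959]
 [-0.    -0.959 -0.285]
 [-1.     0.     0.   ]]
(513, 90) [[ 0.803 -0.487  0.1  ]]
(513, 240) [[ 0.509 -0.467  0.1  ]]
(475, 83) [[ 0.793 -0.382  0.15 ]]
(313, 135) [[ 0.72  -0.095  0.05 ]]
(397, 135) [[ 0.722 -0.265  0.05 ]]
```

```bash
ls pics
```

```text
scene0.png
scene_fit.png
top0.png
top_fit.png
```

View pics/top_fit.png

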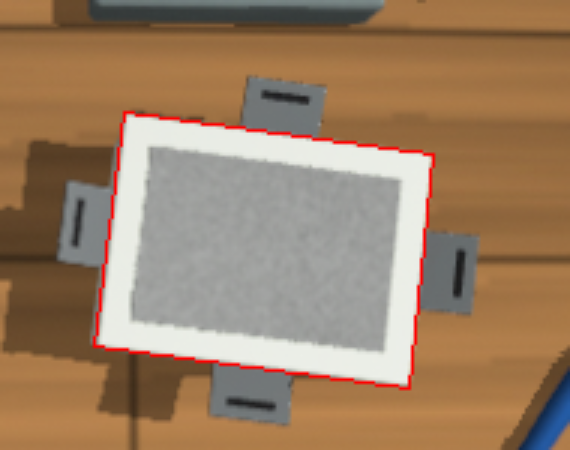

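View pics/scene_fit.png

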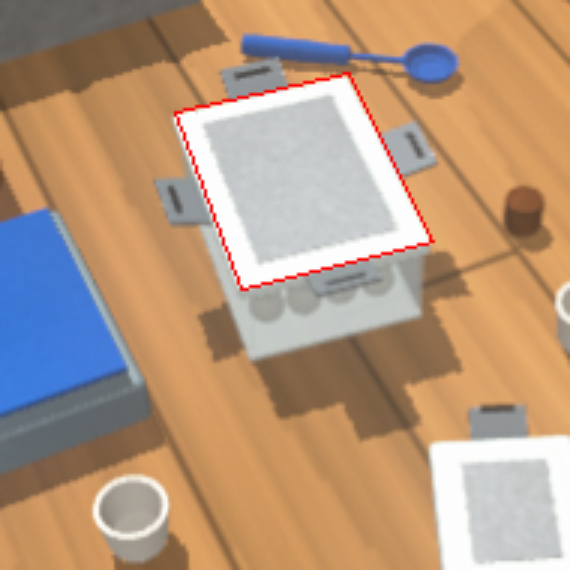

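Call:
play_rows([
  {"slide": [0.96,0.7,0],"roll": -1,"fingers": -1},
  {"slide": [0.96,0.7,0],"roll": -1,"fingers": -1},
  {"slide": [0.96,0.7,0],"roll": -1,"fingers": -1},
  {"slide": [0.96,0.7,0],"roll": 0,"fingers": -1},
  {"slide": [0.96,0.7,0],"roll": 0,"fingers": -1},
  {"slide": [0.96,0.7,0],"roll": 0,"fingers": -1},
  {"slide": [0.96,0.7,0],"roll": 0,"fingers": -1},
  {"slide": [0.96,0.7,0],"roll": 0,"fingers": -1},
  {"slide": [0.96,0.7,0],"roll": 0,"fingers": -1},
  {"slide": [0.96,0.7,0],"roll": 0,"fingers": -1},
  {"slide": [0.96,0.7,0],"roll": 0,"fingers": -1},
  {"slide": [0.96,0.7,0],"roll": 0,"fingers": -1},
  {"slide": [0.96,0.7,0],"roll": 0,"fingers": -1},
  {"slide": [0,0,0],"roll": 0,"fingers": -1},
  {"slide": [0,0,0],"roll": 0,"fingers": -1},
], squeeze=10)

```text
t: 2.48
tool_pos: [0.545, -0.3024, 0.2185]
orientation: [-2.154, 0.14, 2.155]
force: [-0.6, -0.3, 0.4]
opening: 0.0003
```

```bash
python3 - <<'E'
from h import *
s=robot.read_state(); R=Rn.from_rotvec(s["orientation"]).as_matrix(); print(R.round(3))
a=robot.read_camera("scene"); b=robot.read_camera("wrist")
cv2.imwrite("pics/s1.png",np.hstack([cv2.resize(a[20:300,100:380],(400,400)),cv2.resize(b,(400,300),).copy().repeat(1,0) if 0 else cv2.copyMakeBorder(cv2.resize(b,(400,300)),0,100,0,0,0)])[:,:,::-1])
E
```

```text
[[-0.001 -0.129 -0.992]
 [-0.    -0.992  0.129]
 [-1.     0.     0.001]]
```

View pics/s1.png

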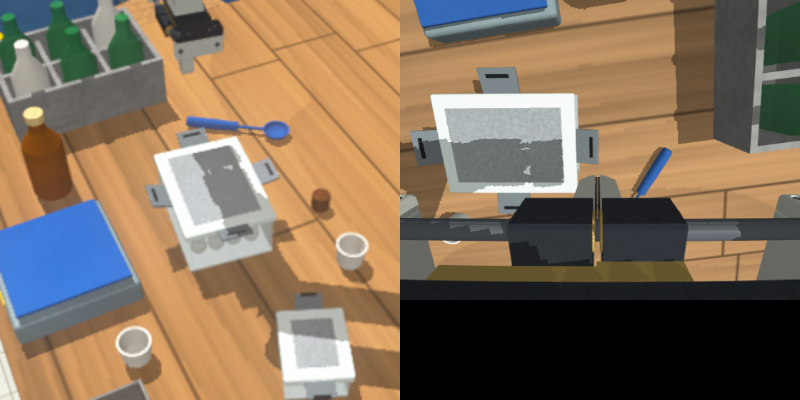

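Call:
play_rows([
  {"slide": [0.02,0.13,-0.8],"fingers": -1},
  {"slide": [0,0,-0.8],"fingers": -1},
  {"slide": [0,0,-0.8],"fingers": -1},
  {"slide": [0,0,-0.8],"fingers": -1},
  {"slide": [0,0,-0.4],"fingers": -1},
  {"slide": [0,0,-0.3],"fingers": -1},
  {"slide": [0,0,-0.3],"fingers": -1},
  {"slide": [0,0,-0.3],"fingers": -1},
  {"slide": [0,0,-0.3],"fingers": -1},
  {"slide": [0.01,0.07,-0.2],"fingers": -1},
  {"slide": [0.01,0.07,-0.2],"fingers": -1},
  {"slide": [0,0,0],"fingers": -1},
])

```text
$.plan[0]: bad value
```

Every row may need a roll value.

Call:
play_rows([
  {"slide": [0.02,0.13,-0.8],"roll": 0,"fingers": -1},
  {"slide": [0,0,-0.8],"roll": 0,"fingers": -1},
  {"slide": [0,0,-0.8],"roll": 0,"fingers": -1},
  {"slide": [0,0,-0.8],"roll": 0,"fingers": -1},
  {"slide": [0,0,-0.4],"roll": 0,"fingers": -1},
  {"slide": [0,0,-0.3],"roll": 0,"fingers": -1},
  {"slide": [0,0,-0.3],"roll": 0,"fingers": -1},
  {"slide": [0,0,-0.3],"roll": 0,"fingers": -1},
  {"slide": [0,0,-0.3],"roll": 0,"fingers": -1},
  {"slide": [0.01,0.07,-0.2],"roll": 0,"fingers": -1},
  {"slide": [0.01,0.07,-0.2],"roll": 0,"fingers": -1},
  {"slide": [0,0,0],"roll": 0,"fingers": -1},
])

```text
t: 4.08
tool_pos: [0.5462, -0.2936, 0.0619]
orientation: [-2.153, 0.139, 2.155]
force: [-0.3, -0.2, -0.1]
opening: 0.0002
```

```bash
cat > look.py <<'E'
import sys
from h import *
s=robot.read_state(); print(s["t"],s["tool_pos"].round(4),s["force"].round(2))
a=robot.read_camera("scene"); b=robot.read_camera("top")
cv2.imwrite(f"pics/{sys.argv[1]}.png",np.hstack([cv2.resize(a[90:230,180:320],(400,400)),cv2.resize(b[140:280,285:425],(400,400))])[:,:,::-1])
E
python3 look.py l1
```

```text
4.075 [ 0.5462 -0.2936  0.0619] [-0.32 -0.19 -0.09]
```

View pics/l1.png

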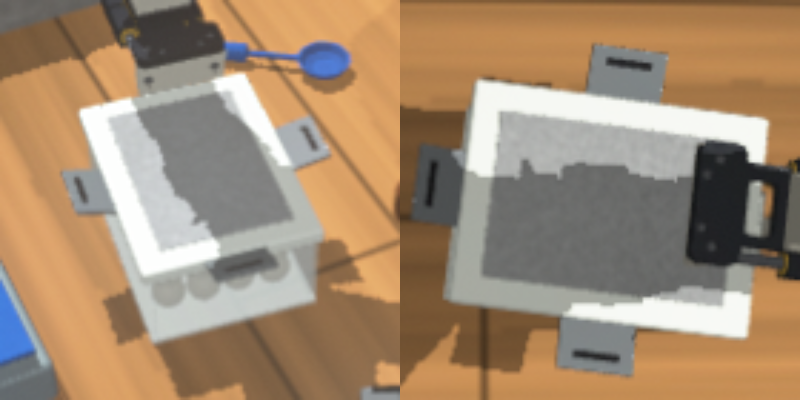

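Call:
play_rows([
  {"slide": [0.01,0.1,-0.1],"roll": 0,"fingers": -1},
  {"slide": [0.01,0.1,-0.1],"roll": 0,"fingers": -1},
  {"slide": [0.01,0.06,0],"roll": 0,"fingers": -1},
  {"slide": [0,0,0],"roll": 0,"fingers": -1},
])

```text
t: 4.68
tool_pos: [0.5478, -0.2916, 0.0591]
orientation: [-2.161, 0.151, 2.154]
force: [-4.1, -18.3, 6.2]
opening: 0.0004
```

Call:
play_rows([
  {"slide": [-0.04,-0.4,0],"roll": 0,"fingers": -1},
  {"slide": [-0.04,-0.6,0.1],"roll": 0,"fingers": -1},
  {"slide": [0,-0.3,1],"roll": 0,"fingers": -1},
  {"slide": [0,0,1],"roll": 0,"fingers": -1},
  {"slide": [-0.8,0,0.8],"roll": 0,"fingers": -1},
  {"slide": [-1,0,0],"roll": 0,"fingers": -1},
  {"slide": [-1,0,0],"roll": 0,"fingers": -1},
  {"slide": [-1,0.5,0],"roll": 0,"fingers": -1},
  {"slide": [0,0,0],"roll": 0,"fingers": -1},
])

```text
t: 5.8
tool_pos: [0.4294, -0.3097, 0.1431]
orientation: [-2.152, 0.14, 2.154]
force: [0.2, -1.1, -0.0]
opening: 0.0006
```

```bash
python3 look.py l2; python3 - <<'E'
from h import *
b=robot.read_camera("wrist"); cv2.imwrite("pics/w2.png",b[:,:,::-1])
E
```

```text
5.8 [ 0.4294 -0.3097  0.1431] [ 0.19 -1.1  -0.02]
```

View pics/l2.png

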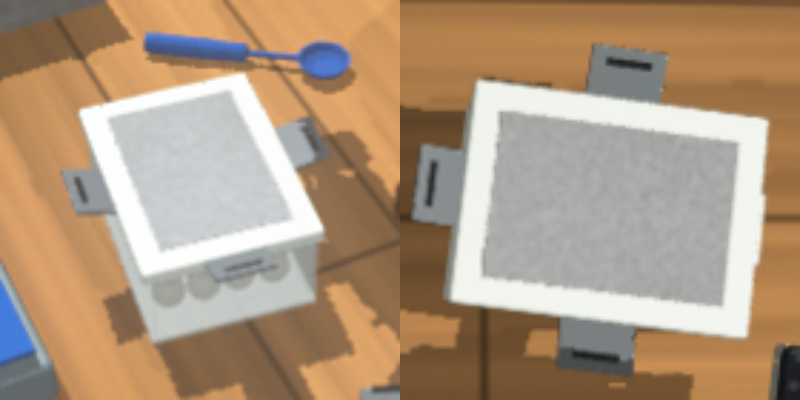

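View pics/w2.png

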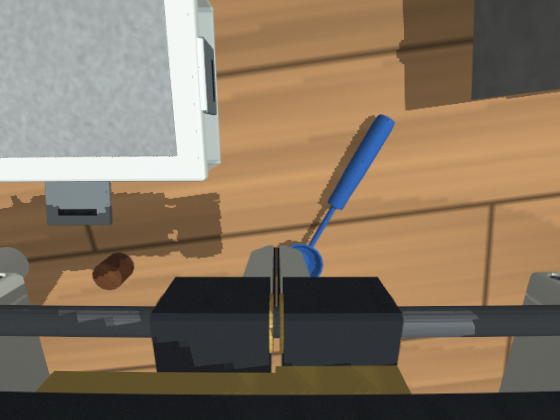

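```bash
cat >> h.py <<'E'
ctr=np.array([.5616,-.1741]);L=np.array([.131,.9914]);F=np.array([.9914,-.131])
CL={"near":(-F,.074),"far":(F,.074),"left":(L,.099),"right":(-L,.099)}
def wproj(P,s):
    c=robot.get_calibration("wrist"); T=np.eye(4);T[:3,:3]=Rn.from_rotvec(s["orientation"]).as_matrix();T[:3,3]=s["tool_pos"]
    M=np.linalg.inv(T@c["T_tool_cam"])
    return cv2.projectPoints(np.float64(P).reshape(-1,3),cv2.Rodrigues(M[:3,:3])[0],M[:3,3],K(c),c["distortion"])[0].reshape(-1,2)
def pl(n,deg,off=0.):
    d,h=CL[n]; a=np.radians(deg); t=np.array([-d[1],d[0]]); o=[]
    for r,w in ((0,-.025),(0,.025),(.034,.025),(.034,-.025)):
        o.append([*(ctr+d*(h+off+r*np.sin(a))+t*w),.084-r*np.cos(a)])
    return np.array(o)
E
python3 - <<'E'
from h import *
s=robot.read_state(); im=cv2.imread("pics/w2.png")
e=proj  # lid
cor=[[*(ctr+a*L*.099+b*F*.074),.09] for a,b in((1,1),(1,-1),(-1,-1),(-1,1))]
v=cv2.resize(im,None,fx=4,fy=4)
cv2.polylines(v,[(wproj(cor,s)*4).round().astype(int)],True,(0,0,255),1)
for dg,c in ((0,(0,255,0)),(15,(255,0,255))):
    cv2.polylines(v,[(wproj(pl("right",dg),s)*4).round().astype(int)],True,c,1)
cv2.imwrite("pics/w2b.png",v[80:680,560:1100])
E
```

```text
(no output)
```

View pics/w2b.png

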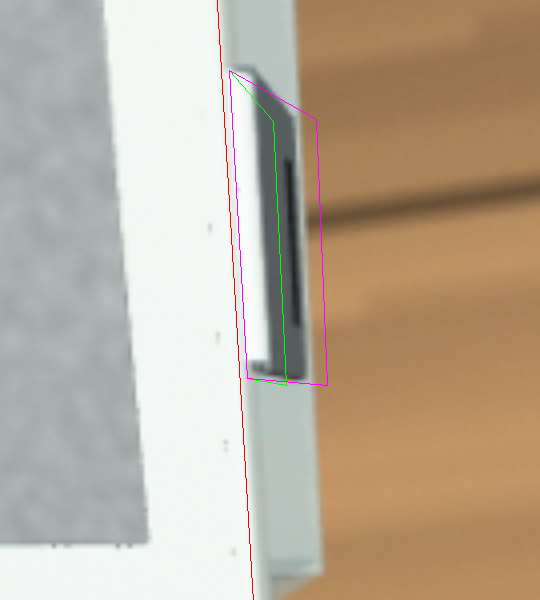

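Call:
play_rows([
  {"slide": [0.26,0.99,0],"roll": 0,"fingers": -1},
  {"slide": [0.26,0.99,0],"roll": 0,"fingers": -1},
  {"slide": [0.26,0.99,0],"roll": 0,"fingers": -1},
  {"slide": [0.26,0.99,0],"roll": 0,"fingers": -1},
  {"slide": [0.26,0.99,0],"roll": 0,"fingers": -1},
  {"slide": [0,0,0],"roll": 0,"fingers": -1},
  {"slide": [0,0,-0.6],"roll": 0,"fingers": -1},
  {"slide": [0,0,-0.6],"roll": 0,"fingers": -1},
  {"slide": [0,0,-0.3],"roll": 0,"fingers": -1},
  {"slide": [0,0,-0.3],"roll": 0,"fingers": -1},
  {"slide": [0,0,-0.3],"roll": 0,"fingers": -1},
  {"slide": [0,0,-0.3],"roll": 0,"fingers": -1},
  {"slide": [0.07,-0.01,-0.2],"roll": 0,"fingers": -1},
  {"slide": [0.07,-0.01,-0.2],"roll": 0,"fingers": -1},
  {"slide": [0,0,0],"roll": 0,"fingers": -1},
])

```text
t: 7.82
tool_pos: [0.4741, -0.1621, 0.059]
orientation: [-2.153, 0.14, 2.155]
force: [-0.3, -0.2, -0.4]
opening: 0.0003
```

Call:
play_rows([
  {"slide": [0.08,-0.01,0],"roll": 0,"fingers": -1},
  {"slide": [0.08,-0.01,0],"roll": 0,"fingers": -1},
  {"slide": [0.08,-0.01,0],"roll": 0,"fingers": -1},
  {"slide": [0,0,0],"roll": 0,"fingers": -1},
])

```text
t: 8.32
tool_pos: [0.4761, -0.1624, 0.0593]
orientation: [-2.14, 0.138, 2.166]
force: [-32.6, 4.6, 23.7]
opening: 0.0003
```

Call:
play_rows([
  {"slide": [-0.2,0.03,0],"roll": 0,"fingers": -1},
  {"slide": [-0.6,0.08,0],"roll": 0,"fingers": -1},
  {"slide": [-0.2,0,0.9],"roll": 0,"fingers": -1},
  {"slide": [0,0.6,1],"roll": 0,"fingers": -1},
  {"slide": [0,1,1],"roll": 0,"fingers": -1},
  {"slide": [0.5,1,0],"roll": 0,"fingers": -1},
  {"slide": [1,1,0],"roll": 0,"fingers": -1},
  {"slide": [1,0,0],"roll": 0,"fingers": -1},
  {"slide": [1,0,0],"roll": 0,"fingers": -1},
  {"slide": [0,0,0],"roll": 0,"fingers": -1},
])

```text
t: 9.57
tool_pos: [0.558, -0.0517, 0.1467]
orientation: [-2.156, 0.14, 2.153]
force: [-1.3, -0.6, 0.5]
opening: 0.0004
```

```bash
cat > wl.py <<'E'
import sys
from h import *
s=robot.read_state(); im=robot.read_camera("wrist")[:,:,::-1]
v=cv2.resize(im,None,fx=3,fy=3)
for n in sys.argv[2:]:
  for dg,c in ((0,(0,255,0)),(15,(255,0,255))):
    p=wproj(pl(n,dg,.004),s);cv2.polylines(v,[(p*3).round().astype(int)],True,c,1)
m=(p.mean(0)*3).astype(int); y=max(0,m[1]-250);x=max(0,m[0]-300)
cv2.imwrite(f"pics/{sys.argv[1]}.png",np.ascontiguousarray(v[y:y+500,x:x+600])); print(s["tool_pos"],m)
E
python3 look.py l3; python3 wl.py w3 near
```

```text
9.575 [ 0.558  -0.0517  0.1467] [-1.34 -0.56  0.53]
[ 0.55619774 -0.05186543  0.14653096] [1220  851]
```

View pics/l3.png

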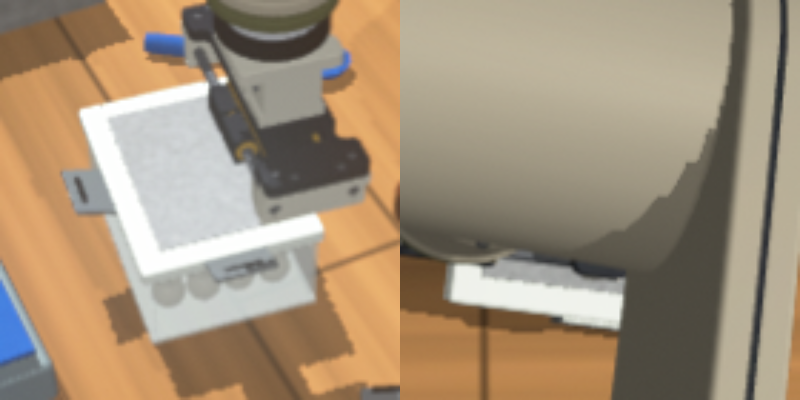

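Call:
play_rows([
  {"slide": [0.73,0.07,0],"roll": 0,"fingers": -1},
  {"slide": [0,0,0],"roll": 0,"fingers": -1},
  {"slide": [0,0,-0.6],"roll": 0,"fingers": -1},
  {"slide": [0,0,-0.6],"roll": 0,"fingers": -1},
  {"slide": [0,0,-0.3],"roll": 0,"fingers": -1},
  {"slide": [0,0,-0.3],"roll": 0,"fingers": -1},
  {"slide": [0,0,-0.3],"roll": 0,"fingers": -1},
  {"slide": [0,0,-0.3],"roll": 0,"fingers": -1},
  {"slide": [-0.01,-0.06,-0.2],"roll": 0,"fingers": -1},
  {"slide": [-0.01,-0.06,-0.3],"roll": 0,"fingers": -1},
  {"slide": [0,0,0],"roll": 0,"fingers": -1},
])

```text
t: 11.1
tool_pos: [0.577, -0.0535, 0.0585]
orientation: [-2.152, 0.14, 2.156]
force: [-0.2, 1.1, 1.5]
opening: 0.0005
```

Call:
play_rows([
  {"slide": [-0.01,-0.07,0],"roll": 0,"fingers": -1},
  {"slide": [-0.01,-0.07,0],"roll": 0,"fingers": -1},
  {"slide": [0,0,0],"roll": 0,"fingers": -1},
])

```text
t: 11.48
tool_pos: [0.577, -0.0564, 0.0594]
orientation: [-2.153, 0.138, 2.154]
force: [1.3, 6.9, -2.6]
opening: 0.0003
```

Call:
play_rows([
  {"slide": [-0.01,-0.08,0],"roll": 0,"fingers": -1},
  {"slide": [0,0,0],"roll": 0,"fingers": -1},
])

```text
t: 11.72
tool_pos: [0.5769, -0.0567, 0.0593]
orientation: [-2.152, 0.134, 2.152]
force: [2.5, 16.9, -2.6]
opening: -0.0001
```

Call:
play_rows([
  {"slide": [0,0.25,0],"roll": 0,"fingers": -1},
  {"slide": [0.05,0.6,0],"roll": 0,"fingers": -1},
  {"slide": [0,0.1,0.9],"roll": 0,"fingers": -1},
  {"slide": [0,0,1],"roll": 0,"fingers": -1},
  {"slide": [0.6,0,1],"roll": 0,"fingers": -1},
  {"slide": [1,0,0],"roll": 0,"fingers": -1},
  {"slide": [1,-0.9,0],"roll": 0,"fingers": -1},
  {"slide": [0,-0.9,0],"roll": 0,"fingers": -1},
  {"slide": [0,-0.9,0],"roll": 0,"fingers": -1},
  {"slide": [0,-0.9,0],"roll": 0,"fingers": -1},
  {"slide": [0,-0.9,0],"roll": 0,"fingers": -1},
  {"slide": [0,0,0],"roll": 0,"fingers": -1},
])

```text
t: 13.22
tool_pos: [0.6563, -0.1679, 0.1467]
orientation: [-2.153, 0.144, 2.153]
force: [0.2, 0.6, 0.6]
opening: 0.0003
```

```bash
python3 look.py l4
```

```text
13.225 [ 0.6563 -0.1679  0.1467] [0.16 0.56 0.57]
```

View pics/l4.png

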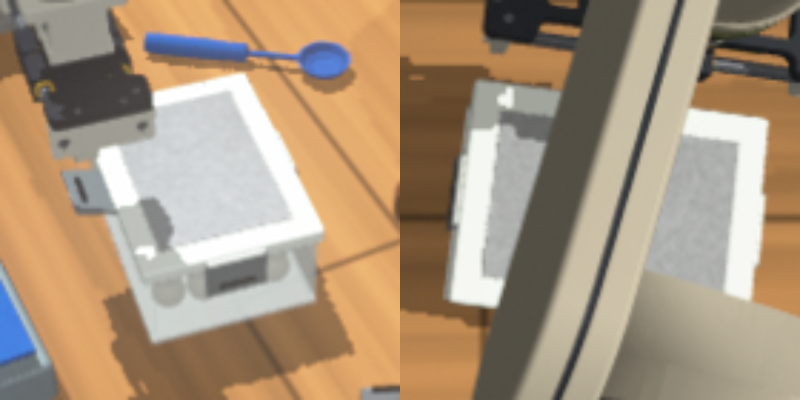

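Call:
play_rows([
  {"slide": [0,-0.6,0],"roll": 0,"fingers": -1},
  {"slide": [0,0,0],"roll": 0,"fingers": -1},
  {"slide": [0,0,-0.6],"roll": 0,"fingers": -1},
  {"slide": [0,0,-0.6],"roll": 0,"fingers": -1},
  {"slide": [0,0,-0.3],"roll": 0,"fingers": -1},
  {"slide": [0,0,-0.3],"roll": 0,"fingers": -1},
  {"slide": [0,0,-0.3],"roll": 0,"fingers": -1},
  {"slide": [0,0,-0.3],"roll": 0,"fingers": -1},
  {"slide": [-0.07,0.01,-0.2],"roll": 0,"fingers": -1},
  {"slide": [-0.07,0.01,-0.3],"roll": 0,"fingers": -1},
  {"slide": [-0.07,0.01,0],"roll": 0,"fingers": -1},
  {"slide": [0,0,0],"roll": 0,"fingers": -1},
])

```text
t: 14.82
tool_pos: [0.6495, -0.1835, 0.0593]
orientation: [-2.153, 0.14, 2.155]
force: [0.4, 0.5, -0.6]
opening: 0.0003
```

Offset is now about 14.4 mm. Contact is expected near 12.

Call:
play_rows([
  {"slide": [-0.07,0.01,0],"roll": 0,"fingers": -1},
  {"slide": [-0.07,0.01,0],"roll": 0,"fingers": -1},
  {"slide": [0,0,0],"roll": 0,"fingers": -1},
])

```text
t: 15.2
tool_pos: [0.649, -0.1835, 0.0599]
orientation: [-2.163, 0.141, 2.147]
force: [19.6, -3.8, -13.6]
opening: 0.0004
```

Call:
play_rows([
  {"slide": [0.2,-0.03,0],"roll": 0,"fingers": -1},
  {"slide": [0.4,-0.05,0],"roll": 0,"fingers": -1},
  {"slide": [0.1,0,1],"roll": 0,"fingers": -1},
  {"slide": [0,0,1],"roll": 0,"fingers": -1},
  {"slide": [0,0,1],"roll": 0,"fingers": -1},
  {"slide": [0,-1,1],"roll": 0,"fingers": -1},
  {"slide": [0,-1,1],"roll": 0,"fingers": -1},
  {"slide": [0,-1,0],"roll": 0,"fingers": -1},
  {"slide": [-1,-1,0],"roll": 0,"fingers": -1},
  {"slide": [-1,-0.5,0],"roll": 0,"fingers": -1},
  {"slide": [-1,0,0],"roll": 0,"fingers": -1},
  {"slide": [-1,0,0],"roll": 0,"fingers": -1},
  {"slide": [-1,0,0],"roll": 0,"fingers": -1},
  {"slide": [-1,0,0],"roll": 0,"fingers": -1},
  {"slide": [-1,0,0],"roll": 0,"fingers": -1},
  {"slide": [0,0,0],"roll": 0,"fingers": -1},
])

```text
t: 17.2
tool_pos: [0.4554, -0.3206, 0.2102]
orientation: [-2.153, 0.142, 2.154]
force: [0.9, 0.7, 0.5]
opening: 0.0007
```

```bash
cat > look2.py <<'E'
import sys
from h import *
s=robot.read_state(); print(s["tool_pos"],s["force"].round(1))
o=[]
for c,(y,x) in (("scene",(90,180)),("top",(140,285))):
    im=robot.read_camera(c)[:,:,::-1]; cv2.imwrite(f"pics/{c}_{sys.argv[1]}.png",im)
    v=cv2.resize(im[y:y+140,x:x+140],None,fx=4,fy=4); u=v.copy()
    for n in CL: cv2.polylines(u,[((proj(c,pl(n,0,.004))-[x,y])*4+2).round().astype(int)],True,(0,255,0),1)
    cv2.imwrite(f"pics/{c}z_{sys.argv[1]}.png",u if c=="scene" else v)
E
python3 look2.py a; python3 wl.py wa right
```

```text
[ 0.45536897 -0.32062115  0.21015886] [0.9 0.7 0.5]
[ 0.45705954 -0.32060095  0.2102315 ] [670 357]
```

View pics/scenez_a.png

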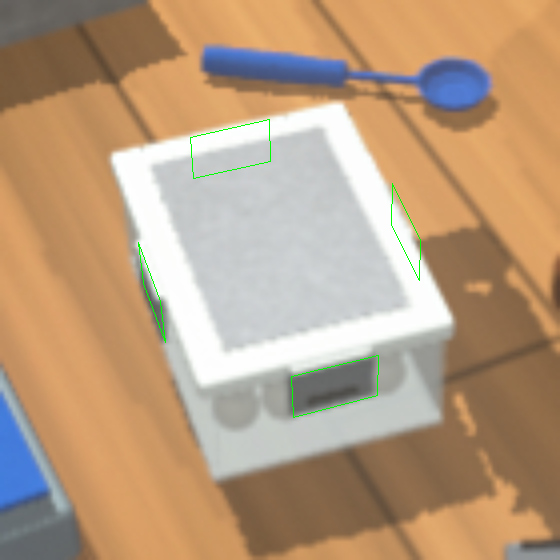

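View pics/topz_a.png

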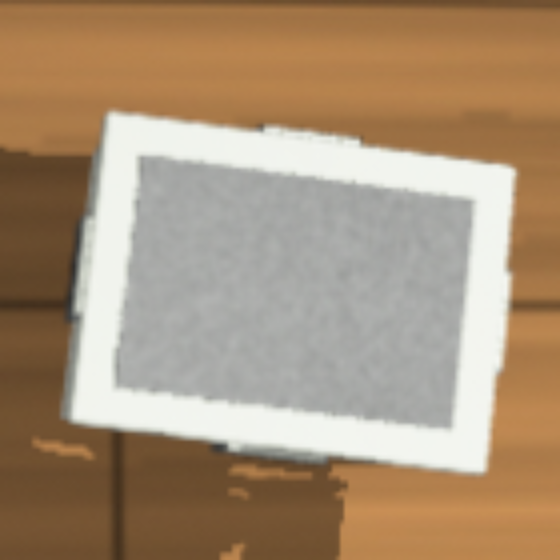

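View pics/top_a.png

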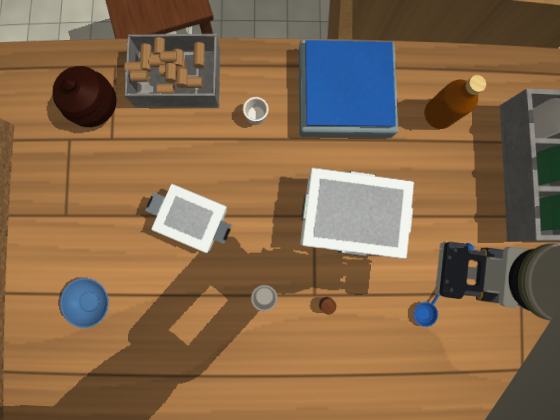

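```bash
python3 - <<'E'
from h import *
im=cv2.imread("pics/top_a.png");v=cv2.resize(im[140:280,285:425],None,fx=5,fy=5)
for n in CL:
  for dg,c in ((0,(0,255,0)),(10,(255,0,255))):
    cv2.polylines(v,[((proj("top",pl(n,dg,.004))-[285,140])*5+2).round().astype(int)],True,c,1)
cv2.imwrite("pics/topo.png",v[100:700,50:700])
E
```

```text
(no output)
```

View pics/topo.png

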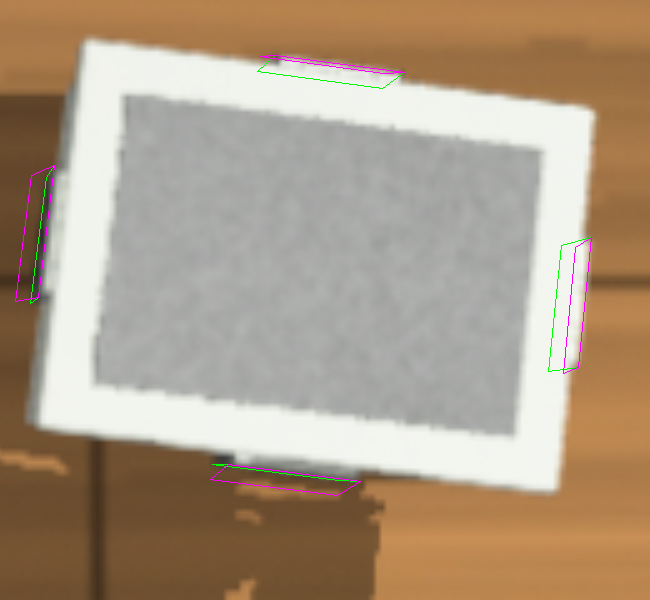

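View pics/w3.png

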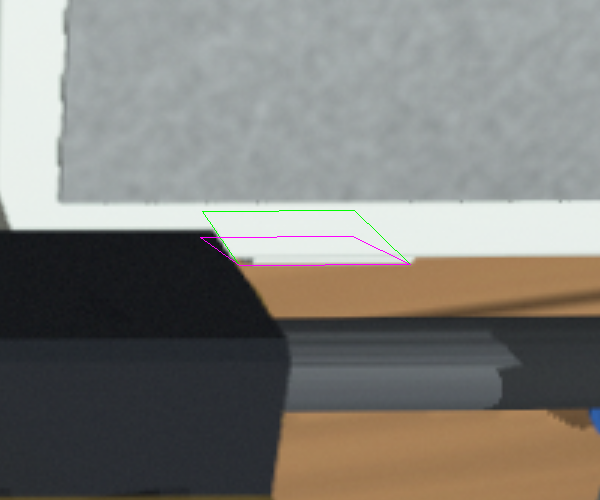

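View pics/wa.png

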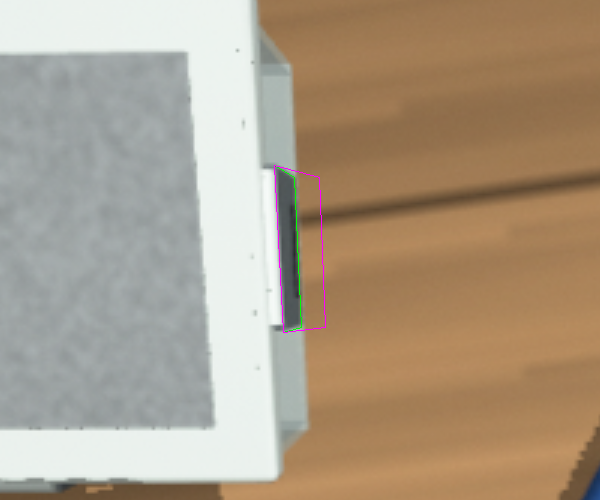

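```bash
python3 - <<'E'
from plant import robot
print(robot.close_job())
E
```

```text
the job is handed in; nothing more can be done
None
```

I flipped down all four clips on the larger box, in the order right, near, left, far, and handed the job in at about 17.5 s with the arm clear of everything. I pushed each clip down from above with the shut fingers, then pressed it sideways against the box until it stopped firmly.

- **Clip positions:** In the last pictures the right clip lies on its predicted straight-down outline in the wrist view. The left and far clips match theirs in the scene view. The near clip's edge in the top view fits straight down rather than 10 degrees out. That view gives the near clip only a thin visible edge, so its check is less direct than the others.
- **Small box:** It looks the same before and after in the top view, and I never touched it. Nothing else moved or fell.
- **Forces:** The sideways presses read about 17–20 N on three clips. The near clip was higher than I meant: about 33 N sideways, or about 40 N in total at the wrist, taken by the fingertips. That is well under the 120 N wrist limit. These were read at the end of each move, so a brief higher peak in between would not show.

No check failed or disagreed.

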